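# Shut the card terminal's paper cover and print a test slip

## Task

The card terminal has just been given a fresh receipt roll, and its green paper cover at the back still stands open. With your fingertips push the cover shut until it is fully home, then press the big dark green key at the lower right of the keypad right down for a moment so that the terminal prints its test slip, and let it spring back. Grip and lift nothing, be gentle enough that the terminal stays where it stands, and leave the spare roll, the pen and the keys alone.

Things in the scene. Friction and masses are not known exactly. Their poses are not given: they have to be found in the camera images.
- card_terminal: The loose green card payment terminal, 231 x 150 x 120 mm, about 0.8 kg, on rubber feet (a sideways push of about 3 to 6 N slides it). Origin: centre of its underside, on the worktop. Its +x points from the keypad end to the cover end (away from the user), +y to the keypad's left, +z up. The flat top slopes: 105 mm high at x = +80 mm, falling evenly to 39 mm at x = -110 mm (65 mm round the green key). Below the cover, the base juts out to x = +116 mm up to a height of 51 mm.
- card_terminal_paper_cover (a joint): Angle of the paper cover, rad: 0 = shut (cover upright against the back of the terminal), growing as it leans back (towards the terminal's +x); starts 0.75 to 1.1. The hinge is stiff enough that the cover stays wherever it is left, and light: under 1 N at its free edge moves it slowly. It has no latch.
- cover_hinge (a point): Middle of the cover's hinge line, at (+104, 0, +54) mm in the terminal's frame; the line runs along the terminal's y.
- cover_edge (a point): Middle of the cover's free edge, on its outer (rear) face; moves with the cover. The cover is a green flap 108 mm wide (along the terminal's y), 17 mm thick, reaching 56 mm from the hinge; its outer face is the side away from the keypad. When shut this point is at (+106, 0, +109) mm in the terminal's frame, the outer face being upright at x = +106 mm; opened by angle a it is at x = 104 + 2 cos a + 56 sin a, z = 54 - 2 sin a + 56 cos a mm.
- card_terminal_enter_key (a joint): Travel of the big dark green key, m: 0 = up, 0.0012 = right down. It is sprung: some 4 N make it count as pressed, 6 N take it right down.
- green_key_top (a point): Centre of the top of the big dark green key, at (-35, -37, +73) mm in the terminal's frame (the lower right key as the user sees it). The key is 30 mm (along x) by 22 mm (along y), stands about 7 mm proud of the slope round it, and slopes with it: 19 degrees, the +x side higher. The other, smaller keys do not move and do nothing.
- spare_roll: White receipt roll standing on end to the right of the terminal, 40 mm across, 57 mm high. Origin: centre of its underside. Leave it alone.
- blue_pen: Blue pen, 145 mm long, about 10 mm thick, lying to the left of the terminal. Origin: its middle, on the worktop. Leave it alone.
- key_bunch: Small bunch of keys, 56 x 125 x 11 mm, lying to the right of the terminal. Origin: its middle, on the worktop. Leave it alone.

How it is judged:
By the outcome, as a careful person would: the job done as asked, in the order asked, and still so for the second after the job is handed in, with the robot touching nothing.
It also fails if it takes over 48 s, if anything falls off the work surface, if the arm or the gripper's body presses on something with over 40 N, if the wrist force passes 120 N, or if a joint passes its speed limit or range.

## Robot

A 6-joint arm with a two-finger parallel gripper is mounted at the origin on a cart in front of the work surface, level with it; the furniture and walls round the work are solid. World frame = base frame: x ahead of the robot, y to its left, z up, the work surface at z = 0. Lengths are in m, angles in rad, forces in N, time in s.
With the tool pointing down it reaches from about 0.35 to 1 m from the base axis. Payload 7.1 kg.
Tool frame: the origin (TCP) lies between the finger pads; the fingertips stand 22 mm ahead of it and the grasp point (between the pads) lies 3 mm ahead of it; x points along the fingers, y is the direction in which the jaws open and shut, and the axes are right-handed (so a half turn about x gives the same grasp; the last joint's range is limited). The gripper opens to 85 mm and grips with 20 to 120 N. Pads are 22 mm wide; open, the fingers measure 114 mm over their backs; the gripper's body (76 mm by 85 mm) begins 54 mm behind the grasp point. The pads swing forward as they close: fully open they stand 13 mm farther back than shut.
Start: joints at [-1.356, 0.423, 1.63, -0, 1.089, -0.019], TCP at [0.145, -0.608, 0.253] pointing down, gripper open.
Joint ranges: [-3, 3], [-0.9, 2.11], [0.09, 2.58], [-1.31, 4.45], [0.11, 2.69], [-2.54, 2.54]. Speed limits (rad/s): [2.39, 2.39, 3.01, 3.14, 3.14, 3.14].

## Interface

Orientations are given as a rotation vector (axis times angle).
In Python, from rig import manip gives the robot as it stands. The module is installed in compiled form; this text tells all that it offers. Calls block until the motion is done:
- manip.move_to(position, orientation): joint-space move of the TCP to a pose.
- manip.servo_line(position, orientation=None, rate=0.15): straight line of the TCP; orientation=None keeps the orientation; rate is the mean speed in m/s.
- manip.set_joints(angles): joint-space move.
- manip.command_gripper(opening, f_grip=None): finger opening in m; f_grip is the grip in N (None keeps the last); returns when the fingers have stopped.
- manip.hold(seconds).
- manip.solve_ik(position, orientation): joint angles nearest the present ones, or None.
- manip.camera(name): name is "side" or "top" or "wrist"; returns a dict with "image" (384x512x3 uint8, red, green, blue), "fx", "fy", "cx", "cy" (pixels), "cam_to_world" (4x4, takes a point from camera to world coordinates); the wrist camera has in their place "mount" (4x4, takes a point from camera to tool coordinates, whose origin is the TCP and whose axes are the tool frame's). Camera axes: x right, y down, z forward; pixel columns grow to the right and rows downward; lengths in m; the calibration is good to about 2 mm. The wrist camera is an equidistant fisheye: a pixel r from the principal point sees the ray r / f radians off the axis. A picture is of the moment at which its call begins: read the wrist's pose just before it. There is no depth.
A pose or a line that the arm cannot do raises manip.IKError and nothing moves.
- manip.sign_off(): hands the job in, once; it reports no verdict.
Readings, each from a call of its own:
- manip.get_time(): time.
- manip.get_joint_positions(): joint angles.
- manip.get_joint_vel(): joint speeds.
- manip.get_tau(): joint torques, N m.
- manip.get_position(): TCP position.
- manip.get_ee_rot(): TCP orientation.
- manip.get_contact_force(): force on the tool from outside, world axes, zero at the start.
- manip.get_torque(): the same for the moment, N m.
- manip.get_width(): finger opening in m.
Only numpy, scipy, OpenCV 4.12 (cv2) and the standard library are available. Lean on these libraries where they do the work, as an engineer would, in place of code of your own. Each camera call takes 0.05 s, during which the arm holds its last target. There are 200 camera calls.

## Working session

There is one attempt and no reset: what is moved stays moved. The work goes in short steps, each a Python script; the robot and the scene stay as the last script left them, time stands still between calls to the robot, and variables do not carry over. Pictures are saved under pics/ and viewed, about 8 in all and at most 12, crops included, and the job is handed in when it is done.

```bash
mkdir -p pics; python3 - <<'E'
from rig import manip as m
import cv2,numpy as np
for n in("side","top"):
    c=m.camera(n); cv2.imwrite(f"pics/{n}0.png",cv2.resize(c["image"][:,:,::-1],(800,600),interpolation=cv2.INTER_CUBIC))
    print(n,c["fx"],c["fy"],c["cx"],c["cy"],np.round(c["cam_to_world"],4).tolist())
    np.savez(f"pics/{n}0.npz",**{k:c[k] for k in c})
print(m.get_time(),m.get_ee_rot(),m.get_contact_force())
E
```

```text
side 470.28535166407823 470.28535166407823 256.43792355398807 186.45101947793233 [[-0.861, -0.2011, 0.4673, 0.1478], [-0.5083, 0.3772, -0.7742, 0.629], [-0.0206, -0.904, -0.4269, 0.4557], [0.0, 0.0, 0.0, 1.0]]
top 400.6516782157379 400.6516782157379 257.55070197221227 187.2716938420993 [[0.0143, -0.9808, 0.1944, 0.4027], [-0.9998, -0.0115, 0.0155, -0.0307], [-0.0129, -0.1946, -0.9808, 0.9125], [0.0, 0.0, 0.0, 1.0]]
0.1 [ 2.09789256  0.24781662 -2.09822955] [-0.83764649  0.14682023 -0.15425888]
```

View pics/side0.png

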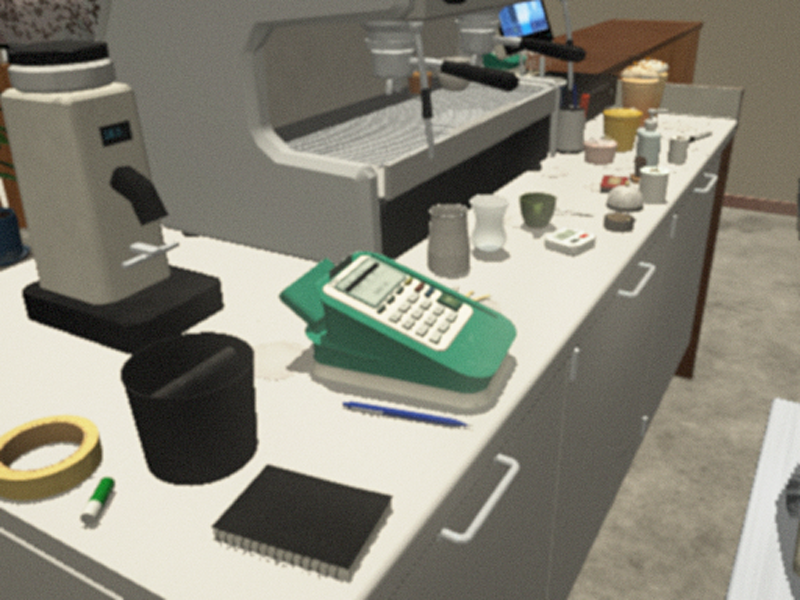

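View pics/top0.png

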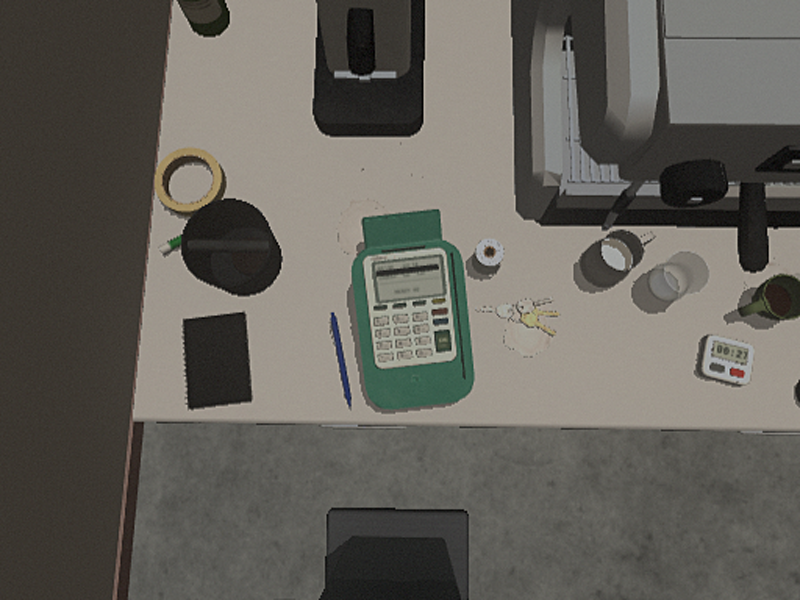

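The top view shows the terminal around (412,320), the open cover at (402,228), the green key at (443,342), the roll at (489,253), the keys at (520,315) and the pen at (341,360). The side view shows the cover leaning left at (310,290). I'll crop both for measuring.

```bash
python3 - <<'E'
import cv2,numpy as np
t=np.load("pics/top0.npz")["image"][125:270,210:320,::-1]
s=np.load("pics/side0.npz")["image"][155:265,175:335,::-1]
cv2.imwrite("pics/tc.png",cv2.resize(t,None,fx=4,fy=4,interpolation=cv2.INTER_CUBIC))
cv2.imwrite("pics/sc.png",cv2.resize(s,None,fx=5,fy=5,interpolation=cv2.INTER_CUBIC))
E
```

```text
(no output)
```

View pics/tc.png

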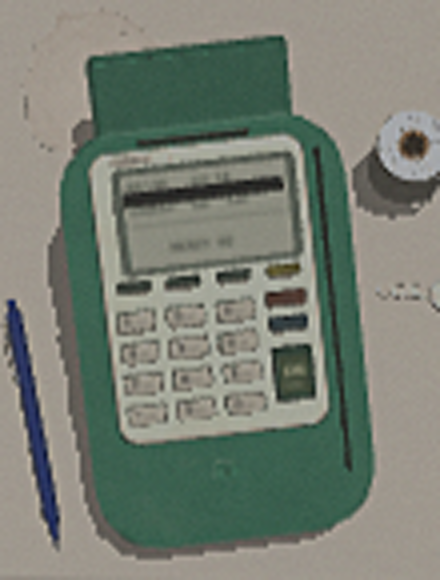

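View pics/sc.png

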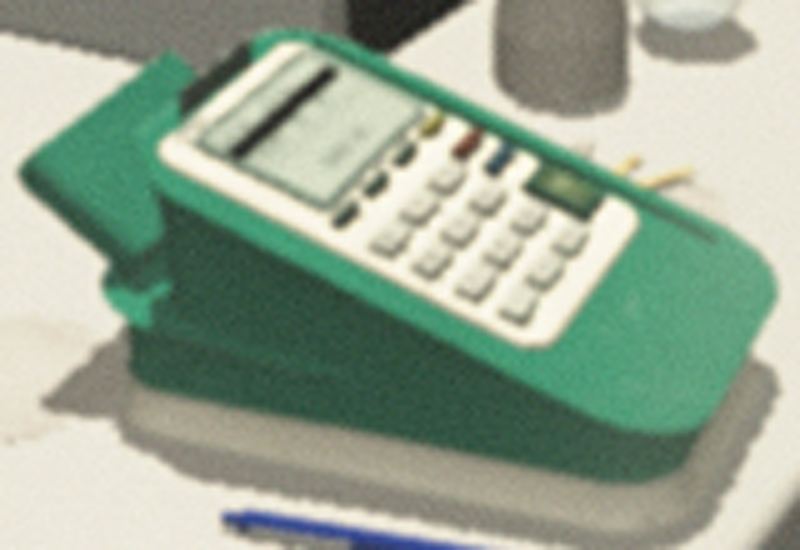

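```bash
cat > h.py <<'E'
import numpy as np, cv2
from scipy.spatial.transform import Rotation as R
C={n:dict(np.load(f"pics/{n}0.npz")) for n in("top","side")}
def proj(n,P):
    c=C[n]; q=np.linalg.inv(c["cam_to_world"])@np.r_[P,1]
    return np.array([c["fx"]*q[0]/q[2]+c["cx"],c["fy"]*q[1]/q[2]+c["cy"]])
def T2W(p,P): # pose (x,y,yaw), terminal mm -> world m
    c,s=np.cos(p[2]),np.sin(p[2]); P=np.array(P)/1000
    return np.array([p[0]+c*P[0]-s*P[1],p[1]+s*P[0]+c*P[1],P[2]])
def edge(a,y,t=0):
    c,s=np.cos(a),np.sin(a); return (104+(2-t)*c+56*s,y,54-(2-t)*s+56*c)
E
cat > fit.py <<'E'
from h import *
from scipy.optimize import least_squares
tp=lambda u,v:np.array([210+u/4-.4,125+v/4-.4]); sp=lambda u,v:np.array([175+u/5-.4,155+v/5-.4])
K=lambda a:(-35,-37,73)
obs=[("top",tp(294,373),K),("side",sp(566,187),K),
("top",tp(88,58),lambda a:edge(a,54)),("top",tp(286,37),lambda a:edge(a,-54)),
("side",sp(24,165),lambda a:edge(a,54,17)),("side",sp(168,52),lambda a:edge(a,-54,17))]
f=lambda p:np.concatenate([proj(n,T2W(p,g(p[3])))-o for n,o,g in obs])
r=least_squares(f,[.38,0,0.1,.9],loss="soft_l1",x_scale=[.1,.1,.1,.1]); print(r.x); print(np.round(f(r.x).reshape(-1,2),1))
p=r.x; np.save("pose.npy",p)
print("key",T2W(p,K(0)),"edge",T2W(p,edge(p[3],0)),"shut",T2W(p,edge(0,0)))
def ray(u,v,z):
    c=C["top"];d=c["cam_to_world"][:3,:3]@[(u*.64-c["cx"])/c["fx"],(v*.64-c["cy"])/c["fy"],1];o=c["cam_to_world"][:3,3];return o+d*(z-o[2])/d[2]
print("roll",ray(489,248,.057),"pen",ray(333,315,.005),ray(349,405,.005),"keys",ray(480,308,.005), "bucket near", ray(280,250,.1),"machine",ray(515,200,0.1),"grinder",ray(370,135,.02))
E
python3 fit.py
```

```text
[ 0.52945913 -0.03157948  0.12365877  1.05756239]
[[ 0.2  2.3]
 [ 2.   0.2]
 [-0.3 -0.7]
 [-0.4 -0.8]
 [-0.3 -1.2]
 [-0.3 -0.1]]
key [ 0.49929011 -0.07261398  0.073     ] edge [ 0.68205199 -0.01261326  0.07975351] shut [ 0.63464971 -0.01850503  0.11      ]
roll [ 0.63784453 -0.13840763  0.057     ] pen [0.54781275 0.08519636 0.005     ] [0.41796506 0.05762356 0.005     ] keys [ 0.56086145 -0.13062052  0.005     ] bucket near [0.62021307 0.14763839 0.1       ] machine [ 0.69392835 -0.16913704  0.1       ] grinder [0.8250155 0.0365715 0.02     ]
```

```bash
cat >> h.py <<'E'
def ori(yaw,sgn=1):
    x=np.array([0,0,-1.]); y=sgn*np.array([-np.sin(yaw),np.cos(yaw),0]); return R.from_matrix(np.c_[x,y,np.cross(x,y)]).as_rotvec()
E
python3 - <<'E'
from h import *
from rig import manip as m
def zray(n,u,v,z):
    c=C[n];d=c["cam_to_world"][:3,:3]@[(u-c["cx"])/c["fx"],(v-c["cy"])/c["fy"],1];o=c["cam_to_world"][:3,3];return o+d*(z-o[2])/d[2]
print("key",zray("top",283.1,217.9,.073),zray("side",287.8,192,.073))
print(R.from_rotvec(m.get_ee_rot()).as_matrix().round(2).tolist())
yaw=.124
for s in(1,-1):
    for P in([.5,-.12,.3],[.5,0,.3],[.72,-.012,.3],[.715,-.012,.085],[.63,-.012,.1],[.49,-.075,.1]):
        j=m.solve_ik(P,ori(yaw,s)); print(s,P,None if j is None else np.round(j,2))
F=[]
for i in range(10): m.hold(.02);F.append(m.get_contact_force())
print(np.mean(F,0),np.std(F,0),m.get_time())
E
```

```text
key [ 0.50405508 -0.07210224  0.073     ] [ 0.50298081 -0.07153454  0.073     ]
[[-0.0, 0.23, -0.97], [0.0, -0.97, -0.23], [-1.0, -0.0, -0.0]]
1 [0.5, -0.12, 0.3] [-0.26  0.2   1.83 -0.    1.11 -1.95]
1 [0.5, 0, 0.3] [-0.02  0.18  1.86 -0.    1.1  -1.72]
1 [0.72, -0.012, 0.3] [-0.03  0.52  1.36 -0.    1.26 -1.73]
1 [0.715, -0.012, 0.085] [-0.03  0.75  1.49 -0.    0.9  -1.73]
1 [0.63, -0.012, 0.1] [-0.04  0.63  1.7  -0.    0.81 -1.73]
1 [0.49, -0.075, 0.1] [-0.18  0.48  2.   -0.    0.65 -1.87]
-1 [0.5, -0.12, 0.3] [-0.26  0.2   1.83  0.    1.11  1.19]
-1 [0.5, 0, 0.3] [-0.02  0.18  1.86  0.    1.1   1.42]
-1 [0.72, -0.012, 0.3] [-0.03  0.52  1.36  0.    1.26  1.41]
-1 [0.715, -0.012, 0.085] [-0.03  0.75  1.49  0.    0.9   1.41]
-1 [0.63, -0.012, 0.1] [-0.04  0.63  1.7   0.    0.81  1.41]
-1 [0.49, -0.075, 0.1] [-0.18  0.48  2.    0.    0.65  1.27]
[ 0.14494954  0.07564099 -0.30504765] [0.54247752 0.38742911 0.63730968] 0.2667
```

```bash
python3 - <<'E'
from h import *
from rig import manip as m
o=ori(.124,-1)
m.command_gripper(0.0,20)
m.move_to([.5,-.10,.3],o); 
m.servo_line([.718,-.008,.25],o,rate=.2)
m.servo_line([.718,-.008,.092],o,rate=.12)
F=[]
for i in range(20): m.hold(.01);F.append(m.get_contact_force())
print(m.get_position(),m.get_width(),np.mean(F,0),m.get_time())
ims=[]
for n in("side","top"):
    ims.append(m.camera(n)["image"][:,:,::-1])
a=cv2.resize(ims[0][120:270,150:340],None,fx=2.9,fy=2.9,interpolation=3)
b=cv2.resize(ims[1][100:270,200:330],None,fx=2.9*150/170,fy=2.9*150/170,interpolation=3)
h=min(len(a),len(b)); im=np.hstack([a[:h],b[:h]])[:, :]; im=cv2.resize(im,None,fx=min(1,800/im.shape[1]),fy=min(1,800/im.shape[1])); cv2.imwrite("pics/pre.png",im); print(im.shape)
E
```

```text
[ 0.71838527 -0.00804372  0.09277665] -0.00039499923569045347 [0.05650434 0.11837633 0.21858481] 6.25
(394, 800, 3)
```

View pics/pre.png

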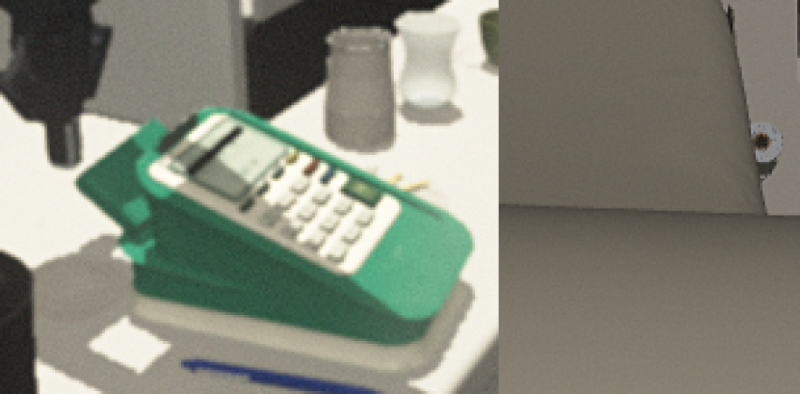

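Fingertip (65,165) hangs just behind the cover's free edge (80,180), clear of everything. Pushing with force guard.

```bash
cat >> h.py <<'E'
YAW=.124
KEY=np.array([.5035,-.0718])
_c,_s=np.cos(YAW),np.sin(YAW)
U=np.array([_c,_s,0])
POSE=np.array([KEY[0]-(_c*-.035-_s*-.037),KEY[1]-(_s*-.035+_c*-.037),YAW])
def fav(m,F0,n=6,dt=.008):
    F=[]
    for i in range(n): m.hold(dt);F.append(m.get_contact_force())
    return np.mean(F,0)-F0
E
python3 - <<'E'
from h import *
from rig import manip as m
o=ori(YAW,-1); F0=np.array([.06,.12,.22])
print(POSE,m.get_time())
def tgt(X):
    s=np.clip((X-104)/56,0,1)*.97; z=54+56*np.sqrt(1-s*s)-2*s-17
    return T2W(POSE,(X+11,0,z+22))
X=158.; log=[]
m.servo_line(tgt(X),o,rate=.08)
while X>98:
    X-=2 if X>114 else .4
    m.servo_line(tgt(X),o,rate=.04 if X>114 else .02)
    f=fav(m,F0)@U; log.append((round(X,1),round(f,2)))
    if f>2.0:
        f2=fav(m,F0,12)@U; log.append(("re",round(f2,2)))
        if f2>2.0: break
print(log); print(m.get_position(),m.get_time())
E
```

```text
[ 0.53365501 -0.03075521  0.124     ] 6.35
[(156.0, np.float64(-0.1)), (154.0, np.float64(0.14)), (152.0, np.float64(-0.22)), (150.0, np.float64(-0.17)), (148.0, np.float64(0.05)), (146.0, np.float64(-0.13)), (144.0, np.float64(0.3)), (142.0, np.float64(0.45)), (140.0, np.float64(0.26)), (138.0, np.float64(0.32)), (136.0, np.float64(-0.01)), (134.0, np.float64(0.13)), (132.0, np.float64(-0.2)), (130.0, np.float64(-0.22)), (128.0, np.float64(-0.15)), (126.0, np.float64(-0.09)), (124.0, np.float64(0.17)), (122.0, np.float64(0.39)), (120.0, np.float64(-0.14)), (118.0, np.float64(0.03)), (116.0, np.float64(0.24)), (114.0, np.float64(-0.18)), (113.6, np.float64(-0.15)), (113.2, np.float64(0.2)), (112.8, np.float64(-0.09)), (112.4, np.float64(0.34)), (112.0, np.float64(-0.33)), (111.6, np.float64(0.2)), (111.2, np.float64(0.12)), (110.8, np.float64(0.28)), (110.4, np.float64(0.03)), (110.0, np.float64(0.0)), (109.6, np.float64(0.25)), (109.2, np.float64(-0.12)), (108.8, np.float64(-0.29)), (108.4, np.float64(0.06)), (108.0, np.float64(0.18)), (107.6, np.float64(0.43)), (107.2, np.float64(-0.33)), (106.8, np.float64(-0.15)), (106.4, np.float64(0.08)), (106.0, np.float64(-0.52)), (105.6, np.float64(-0.04)), (105.2, np.float64(-0.08)), (104.8, np.float64(1.09)), (104.4, np.float64(3.03)), ('re', np.float64(2.55))]
[ 0.6483967  -0.01646114  0.1150262 ] 20.7167
```

Firm stop at X≈104.6 mm (expected 106). I'll back off, lift clear and look.

```bash
python3 - <<'E'
from h import *
from rig import manip as m
o=ori(YAW,-1); p=m.get_position()
m.servo_line(p+.02*U,o,rate=.08)
q=p+.02*U; q[2]=.2; m.servo_line(q,o,rate=.2)
m.servo_line(np.r_[KEY-.008*U[:2]-.1*U[:2],.2],o,rate=.25)
im=m.camera("side")["image"][120:270,150:350,::-1]
cv2.imwrite("pics/shut.png",cv2.resize(im,None,fx=4,fy=4,interpolation=3))
F=[]
for i in range(20): m.hold(.01);F.append(m.get_contact_force())
print(m.get_time(),np.mean(F,0))
w=m.camera("wrist"); cv2.imwrite("pics/w.png",cv2.resize(w["image"][:,:,::-1],(800,600),interpolation=3)); print(w["fx"],w["cx"],w["cy"],w["mount"].round(3).tolist(),m.get_position())
c=m.camera("top");np.savez("pics/top1.npz",**c)
E
```

```text
23.1833 [-0.08980754 -0.00981854  0.10044097]
297.3186396354542 257.91167019995675 193.08399837207256 [[-0.001, -0.301, 0.953, -0.12], [1.0, -0.0, 0.0, -0.0], [0.0, 0.953, 0.301, -0.077], [0.0, 0.0, 0.0, 1.0]] [ 0.39682366 -0.08502108  0.19988557]
```

View pics/shut.png

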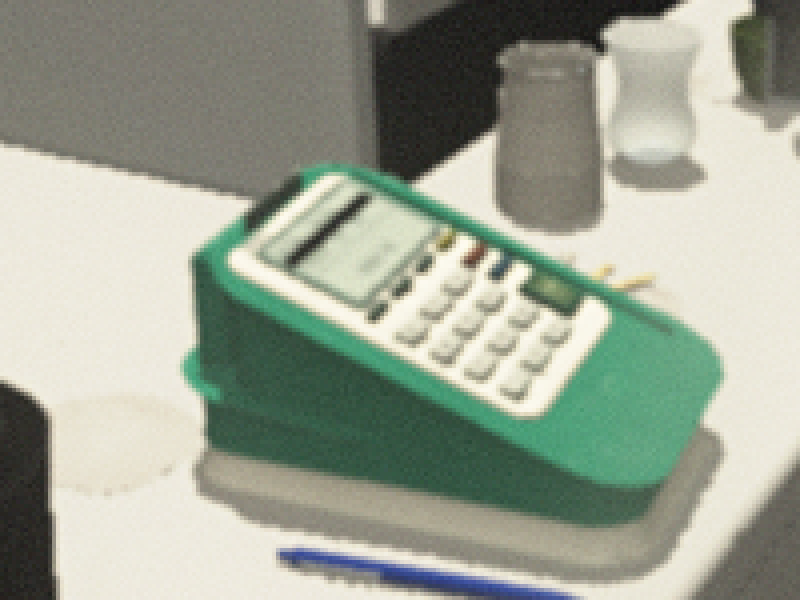

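View pics/w.png

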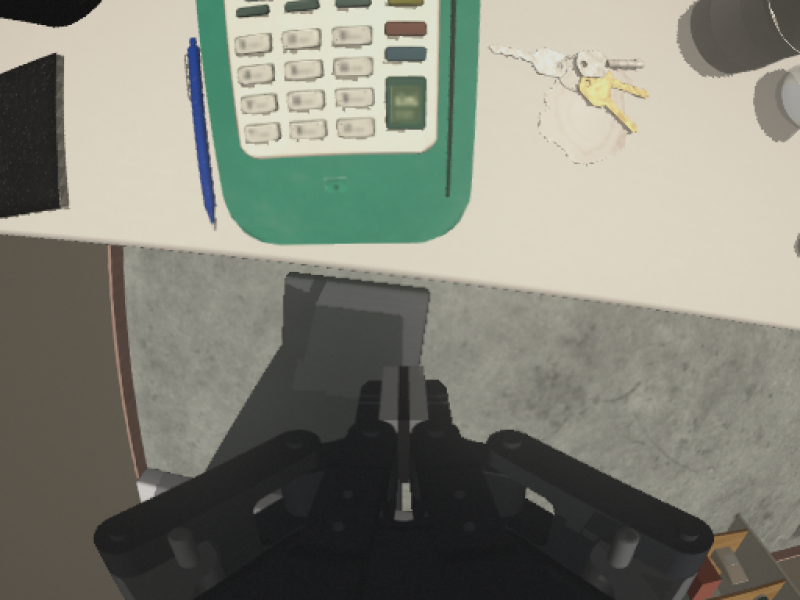

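The cover now stands upright against the back, and the key in the side view (550,290) is where it was before. In the wrist view the key is at (406,103); I'll cross-check that, then press.

```bash
python3 - <<'E'
from h import *
from rig import manip as m
M=np.array([[-0.001,-0.301,0.953,-0.12],[1,0,0,0],[0,0.953,0.301,-0.077],[0,0,0,1]])
d=np.array([406*.64-257.9,103*.64-193.1]); r=np.hypot(*d); th=r/297.3
v=np.r_[np.sin(th)*d/r,np.cos(th)]; Rt=R.from_rotvec(m.get_ee_rot()).as_matrix(); P=m.get_position()
o_=P+Rt@M[:3,3]; w=Rt@M[:3,:3]@v; k=o_+w*(.073-o_[2])/w[2]; print("wrist key",k)
k=(k[:2]+KEY)/2 if np.hypot(*(k[:2]-KEY))<.006 else None
print(k)
o=ori(YAW,-1); F0=np.array([-.09,-.01,.10])
L=np.array([-_s,_c])
xy=k-.009*U[:2]-.001*L
m.servo_line(np.r_[xy,.2],o,rate=.2)
m.servo_line(np.r_[xy,.084+.022],o,rate=.12)
z=.106; log=[]
while z>.085:
    z-=.0008 if z>.101 else .0004
    m.servo_line(np.r_[xy,z],o,rate=.03)
    f=fav(m,F0,4)
    log.append((round((z-.022)*1e3,1),f.round(1).tolist()))
    if f[2]>8.5: break
m.hold(.4); f=fav(m,F0,12); log.append(("hold",f.round(2).tolist()))
print(log[-14:],m.get_position(),m.get_time())
if f[2]>6.5:
    m.servo_line(np.r_[xy,.13],o,rate=.05); print("released")
E
```

```text
wrist key [ 0.50326687 -0.07328287  0.073     ]
[ 0.50338344 -0.07254144]Traceback (most recent call last):
  File "<stdin>", line 10, in <module>
NameError: name '_s' is not defined
```

Underscore names aren't star-imported; nothing moved. Rerunning.

```bash
python3 - <<'E'
from h import *
from rig import manip as m
k=np.array([.5034,-.0725]); o=ori(YAW,-1); F0=np.array([-.09,-.01,.10])
L=np.array([-U[1],U[0]])
xy=k-.009*U[:2]-.001*L
m.servo_line(np.r_[xy,.2],o,rate=.2)
m.servo_line(np.r_[xy,.084+.022],o,rate=.12)
z=.106; log=[]
while z>.085:
    z-=.0008 if z>.101 else .0004
    m.servo_line(np.r_[xy,z],o,rate=.03)
    f=fav(m,F0,4)
    log.append((round((z-.022)*1e3,1),f.round(1).tolist()))
    if f[2]>8.5: break
m.hold(.4); f=fav(m,F0,12); log.append(("hold",f.round(2).tolist()))
print(log[-14:],m.get_position(),m.get_time())
if f[2]>6.5:
    m.servo_line(np.r_[xy,.13],o,rate=.05); print("released")
E
```

```text
[(75.2, [0.3, -0.1, -0.2]), (74.8, [0.2, -0.2, -0.3]), (74.4, [-0.2, -0.1, -0.1]), (74.0, [0.1, -0.2, -0.5]), (73.6, [0.3, 0.5, 0.1]), (73.2, [0.1, 0.1, 0.2]), (72.8, [0.5, 0.3, 0.1]), (72.4, [-0.1, -0.1, -0.1]), (72.0, [0.6, -0.0, 1.5]), (71.6, [0.3, 0.3, 3.1]), (71.2, [0.7, 0.6, 3.8]), (70.8, [1.0, 0.7, 4.9]), (70.4, [-0.7, 1.1, 8.9]), ('hold', [-0.03, 1.22, 8.52])] [ 0.49503397 -0.07461742  0.09286999] 33.0083
released
```

The force curve shows the sprung ramp over about 1.2 mm, then the hard stop (8.5 N). Retreat and check.

```bash
python3 - <<'E'
from h import *
from rig import manip as m
o=ori(YAW,-1); p=m.get_position()
p[2]=.2; m.servo_line(p,o,rate=.2)
m.servo_line(p-np.array([.1,.02,-.02]),o,rate=.25)
im=m.camera("side")["image"][120:270,150:350,::-1]
cv2.imwrite("pics/end.png",cv2.resize(im,None,fx=4,fy=4,interpolation=3)); print(m.get_time(),m.get_contact_force())
E
```

```text
35.025 [0.53120171 0.07947287 0.22978868]
```

View pics/end.png

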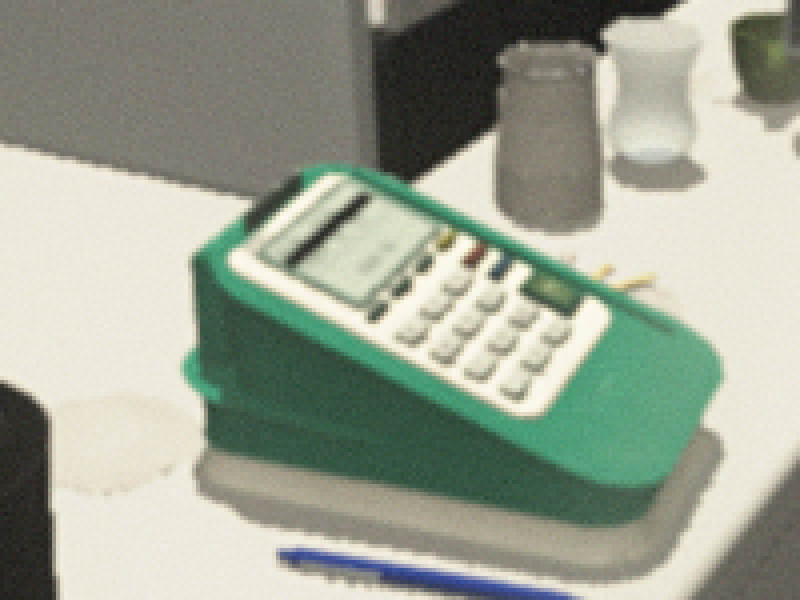

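The view is unchanged: cover upright against the back, key (550,290) up, terminal and pen in place.

```bash
python3 -c "
from rig import manip as m
m.sign_off()"
```

```text
the job is handed in; nothing more can be done
```

I pushed the cover shut, then pressed the green key right down once and released it. The job was handed in at about 35 s of the 48 s allowed, with the arm clear of everything.

- **Cover:** I pushed it with the closed fingertips until it met a firm stop, peaking at about 3.0 N and settling at 2.5 N. That peak is at the low end of the 3 to 6 N said to slide the terminal. The side view afterwards shows the cover upright against the back, and the key in the same place as before to within a pixel.
- **Green key:** The force rose over about 1.2 mm of travel to a hard stop. I held about 8.5 N for roughly half a second, then let go. The last side picture shows the key up, the cover still shut, and the terminal and pen where they were.

**What was not confirmed:**
- No printed slip was visible in the last picture, so the press rests on the force and travel readings alone.
- The first pose fit was off by about 2 pixels at the key, roughly 4 mm. I used the key position measured directly instead, which the top, side and wrist cameras agreed on to about 2 mm.
- The cover stop came about 1.5 mm past the expected position. That is within calibration error, but I cannot rule out a very small slide of the terminal.
- I took no separate close-up of the spare roll or the keys at the end. The arm kept clear of both.

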